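Set a mounted printing plate on the register pins of a proof press

ROBOT

A 6-joint arm with a two-finger parallel gripper is mounted at the origin on the work surface. World frame = base frame: x ahead of the robot, y to its left, z up, the work surface at z = 0. Lengths are in m, angles in rad, forces in N, time in s.
With the tool pointing down it reaches from about 0.425 to 0.95 m from the base axis. Payload 3.5 kg.
Tool frame: the origin (TCP) lies midway between the tips of the shut fingers; the grasp point (between the pads) lies ctrl.grasp_offset behind it (ctrl.grasp_offset is the distance from the TCP to the grasp point, in m); x points along the fingers, y is the direction in which the jaws open and shut, and the axes are right-handed (so a half turn about x gives the same grasp; the last joint's range is limited). The gripper opens to 85 mm and grips with 20 to 120 N. Pads are 22 mm wide; open, the fingers measure 114 mm over their backs; the gripper's body (76 mm by 85 mm) begins 54 mm behind the grasp point. The pads swing forward as they close: fully open they stand 13 mm farther back than shut.
Start: joints at [0.986, 0.286, 1.577, -0, 1.279, -0.15], TCP at [0.284, 0.612, 0.209] pointing down, gripper open.
Joint ranges: [-2.77, 2.77], [-0.9, 2.22], [0.21, 2.48], [-1.53, 4.67], [0.24, 2.81], [-2.84, 2.84]. Speed limits (rad/s): [2.79, 2.79, 3.14, 3.14, 3.14, 3.14].

INTERFACE

Orientations are given as a unit quaternion [x, y, z, w].
In Python, from plant import readout, read_camera, sign_off, ctrl gives the robot as it stands.
- The arm moves only by the tool drive_tool, never from a script. Its argument "steps" is a list of rows, each a list of 5 numbers: the shift along the tool's x, y, z in cm, then the turn about the tool's x in degrees, then the opening, from 0 (shut) to 1 (fully open). A call has 1 to 10 rows; each row shifts and turns the commanded pose from where the row before left it, along the tool's axes as they then stand; what a row does not reach is not made up. A row lasts 1/10 s, in which the tool goes at most 50 mm and 8.59 degrees, less where a joint would pass 70% of its speed; a pose out of reach is approached as far as the arm can. A call is refused whole if a number of a shift passes 5 or a number of a turn 8.59, either way. A call with a gripper value outside its range is refused whole. The fingers move at their own pace and stop on an object; "force" is the grip in N (left out, the last holds). Time passes only in rows, so rows that do not move let the fingers close. It gives the time, the measured TCP pose, the force and the opening at its end, in the units of the state.
- readout.get_state(): the state, without advancing time (a new reading comes with each control period).
- read_camera(name): name is "scene" or "top" or "wrist"; returns a dict with "frame" (480x640x3 uint8, red, green, blue), "vertical_fov" (degrees; the focal length in pixels is half the picture's height over the tangent of half this angle, whatever the lens; pixels are square), "cx", "cy" (the principal point, pixels), "k1" (the pictures are not rectified: a ray, as slopes to the right and down, at radius r is drawn at 1 + k1 r^2 times it, then the intrinsics apply), "eye" and "orientation" of the camera in the world. Camera axes: x right, y up, looking along -z (the intrinsics and any distortion apply to the point x, -y, -z); pixel columns grow to the right and rows downward; lengths in m; the calibration is good to about 2 mm. A picture is of the moment at which its call begins. There is no depth.
- sign_off(): hands the job in, once; it reports no verdict.
The state is a dict: "time": time; "qpos": joint angles; "dq": joint speeds; "joint_efforts": joint torques, N m; "eef_pos": TCP position; "tcp_rot": TCP orientation; "contact_force": force on the tool from outside, world axes, zero at the start; "wrist_torque": the same for the moment, N m; "opening": opening from 0.0 (shut) to 1.0 (fully open).
Only numpy, scipy, OpenCV 4.12 (cv2) and the standard library are available. Lean on these libraries where they do the work, as an engineer would, in place of code of your own. Each camera call takes 0.05 s, during which the arm holds its last target. There are 200 camera calls.

TASK

Take the long mounted printing plate, the one with a hole near each end, out of the slotted rack, lay it flat on the bench with its metal face up and let go of it. Then take it across its narrow width and lower it gently, without dropping it, over the two register pins of the proof press, round hole on the thick pin and slot on the thin one, until it rests flush on the bed. Leave the other cut in the rack, the ink tin and the brayer where they are.

Things in the scene. Friction and masses are not known exactly. Their poses are not given: they have to be found in the camera images.
- mounted_plate: Loose mounted printing plate, about 0.3 kg: brown wooden board 56 mm wide (its x), 140 mm long (its y), 20 mm thick, with a copper plate 50 x 84 x 3 mm on the middle of its face, 23 mm in all. Two holes go right through its end margins. Origin: centre of the bare wooden underside; z points out of the metal face. It starts on a long edge in the rack, its own -x edge up, 68 mm above the bench.
- round_hole (a point): Centre of the plate's round hole (diameter 16 mm) at the bare underside, 54 mm from the plate's middle towards its +y.
- slot_hole (a point): Centre of the plate's rectangular slot (12 mm across the plate's width, 18 mm along its length) at the bare underside, 54 mm from the plate's middle towards its -y.
- press: Proof press, fixed, 214 mm wide (258 at the carriage): flat steel bed surface 30 mm above the bench, between rails 178 mm apart (y) that rise 23 mm above it. Origin: at bench height midway between the pins; x along the bed (-110 to +250 mm), y through both pins, z up. Its rubber roller with cheeks and wooden push bar (143 mm above the bench) is parked at the +x end, nearest 135 mm from the pin line.
- thick_pin (a point): Foot of the thick register pin (diameter 14 mm) on the bed surface, 54 mm to the press's +y. The pin rises 16 mm from here: straight for 10 mm, then a tapered nose.
- thin_pin (a point): Foot of the thin register pin (diameter 10 mm) on the bed surface, 54 mm to the press's -y. Same height and nose.
- rack: Slotted wooden rack, fixed, 160 mm (x) by 110 mm (y), 30 mm high. Origin: centre of its underside. Three grooves along y, at x = -50, 0 and +50 mm, 26 mm wide, 18 mm deep (floor 12 mm above the bench). The mounted plate stands in one outer groove, the short cut in the other, both with the metal face looking along the rack's +x, away from the robot; the middle one is empty.
- short_cut: Bystander: another mounted cut standing on edge in the other outer groove, 64 mm high, 96 mm long, 23 mm thick, steel face, no holes. Origin: centre of its bare back; z out of its metal face.
- ink_tin: Bystander: closed ink tin, diameter 89 mm, 76 mm high, on the bench. Origin: centre of its underside.
- brayer: Bystander: hand ink roller lying on the bench, rubber roller 100 mm wide (y) and 44 mm in diameter, handle to its -x, 200 mm long in all. Origin: on the bench under the middle of the roller.
Mind the look-alikes: they are no part of the job. Leave any green look-alike of the mounted_plate alone.

How it is judged:
On the way, in this order (a step that is already met when the one before it is completed fails the run):
1. the mounted plate lies flat on the bench, metal face up, let go and at rest (angle between mounted_plate's own z axis and vertical below 0.06 rad and height (world z) of mounted_plate below 0.006 m and contact force between the fingers and mounted_plate below 0.05 N and linear speed of mounted_plate below 0.02 m/s), for 0.2 s.
2. the mounted plate is held above the pins, clear of them, over its place (horizontal distance between mounted_plate and press below 0.03 m and z of mounted_plate in the frame of press above 0.045 m and angle between mounted_plate's own z axis and vertical below 0.3 rad and contact force between the fingers and mounted_plate above 1 N), for 0.05 s.
At the end, for the whole second after the job is handed in: The mounted plate lies metal face up and level (within 0.02 rad) on the press bed, its underside within 2 mm of the bed surface, round hole centred on the thick pin within 3 mm and slot on the thin pin within 4 mm, at rest and let go (distance between round_hole and thick_pin below 0.003 m and horizontal distance between slot_hole and thin_pin below 0.004 m and z of mounted_plate in the frame of press below 0.032 m and angle between mounted_plate's own z axis and vertical below 0.02 rad and linear speed of mounted_plate below 0.01 m/s and contact force between the fingers and mounted_plate below 0.05 N); the robot touches nothing.
It fails at once if the mounted plate is dropped or slammed onto the pins (faster than 0.3 m/s within 25 mm of the bed over its place) (horizontal distance between mounted_plate and press below 0.03 m and z of mounted_plate in the frame of press below 0.055 m and linear speed of mounted_plate above 0.3 m/s).
It fails at once if the other cut in the rack is moved more than 25 mm (distance of short_cut from where it was at the start of the episode above 0.025 m).
It fails at once if the ink tin is moved more than 25 mm (distance of ink_tin from where it was at the start of the episode above 0.025 m).
It fails at once if the brayer is moved more than 25 mm (distance of brayer from where it was at the start of the episode above 0.025 m).
It also fails if it takes over 61 s, if anything falls off the work surface, if the arm or the gripper's body presses on something with over 40 N, if the wrist force passes 120 N, or if a joint passes its speed limit or range.

## Working session

There is one attempt and no reset: what is moved stays moved. The work goes in short steps, Python scripts to look and compute and a tool call to move; the robot and the scene stay as the last step left them, time stands still between calls to the robot, and variables do not carry over. Pictures are saved under pics/ and viewed, about 8 in all and at most 12, crops included, and the job is handed in when it is done.

Besides the shell and the picture viewer there is one more tool, called after "Emit:" in YAML: its name, and indented under it one key for each argument. drive_tool: Moves the arm, as the interface text tells. Its arguments: {"type":"object","properties":{"steps":{"type":"array","items":{"type":"array","items":{"type":"number"}}},"force":{"type":"number"}},"required":["steps"]}

```bash
ls; mkdir -p pics
cat > h.py <<'E'
import numpy as np, cv2
from scipy.spatial.transform import Rotation as R
from plant import readout, read_camera, sign_off, ctrl
def snap(n,f=None):
    c=read_camera(n)
    if f: cv2.imwrite('pics/'+f,c['frame'][:,:,::-1])
    return c
def f_(c): return c['frame'].shape[0]/2/np.tan(np.radians(c['vertical_fov'])/2)
def ray(c,u,v):
    f=f_(c); K=np.array([[f,0,c['cx']],[0,f,c['cy']],[0,0,1]])
    p=cv2.undistortPoints(np.array([[[u,v]]],float),K,np.array([c['k1'],0,0,0.]))[0,0]
    d=R.from_quat(c['orientation']).apply([p[0],-p[1],-1]); return np.array(c['eye']),d
def onz(c,u,v,z):
    e,d=ray(c,u,v); return e+d*(z-e[2])/d[2]
def proj(c,P):
    q=R.from_quat(c['orientation']).inv().apply(np.array(P)-c['eye']); x=q[0]/-q[2];y=-q[1]/-q[2]
    s=1+c['k1']*(x*x+y*y); return f_(c)*x*s+c['cx'],f_(c)*y*s+c['cy']
E
python3 - <<'E'
from h import *
a=snap('top','top0.png');b=snap('scene','scene0.png')
for c in(a,b):print({k:v for k,v in c.items() if k!='frame'})
print(ctrl.grasp_offset,readout.get_state())
E
```

```text
pics
{'vertical_fov': 45.739258760114076, 'cx': 319.06773548236816, 'cy': 248.14289015031807, 'k1': 0.056325069198169396, 'eye': array([0.39637524, 0.11314408, 1.35689868]), 'orientation': array([-0.05054822,  0.05104442,  0.71019656, -0.70032863])}
{'vertical_fov': 50.37480232472811, 'cx': 323.41527468354127, 'cy': 239.481727990362, 'k1': -0.07058776887649473, 'eye': array([1.42577329, 0.35101531, 0.65518041]), 'orientation': array([0.28509353, 0.37777386, 0.69593916, 0.54007154])}
0.0187 {'time': 0.1, 'qpos': array([ 9.86008647e-01,  2.87118445e-01,  1.57801421e+00,  2.01903183e-06,
        1.27861203e+00, -1.49985934e-01]), 'dq': array([-0.00038345, -0.00290951, -0.00355962,  0.00151199, -0.00211152,
       -0.00023303]), 'joint_efforts': array([ 1.24463491e-03, -4.07295728e+01, -2.93699723e+01, -9.76084152e-05,
        3.45745582e-03,  1.03703201e-06]), 'eef_pos': array([0.28393972, 0.61167411, 0.20816685]), 'tcp_rot': array([ 0.15180784,  0.69073592, -0.15322751,  0.69018808]), 'contact_force': array([0.4403411 , 0.81143824, 0.05561475]), 'wrist_torque': array([0.00657353, 0.03375212, 0.04836861]), 'opening': 1.0026709643717309}
```

View pics/top0.png

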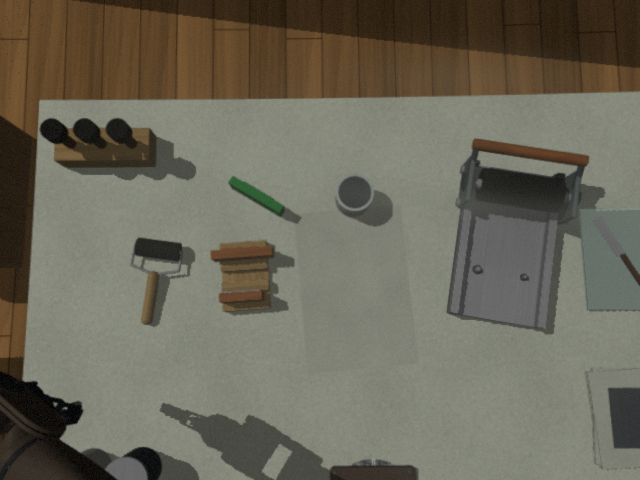

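View pics/scene0.png

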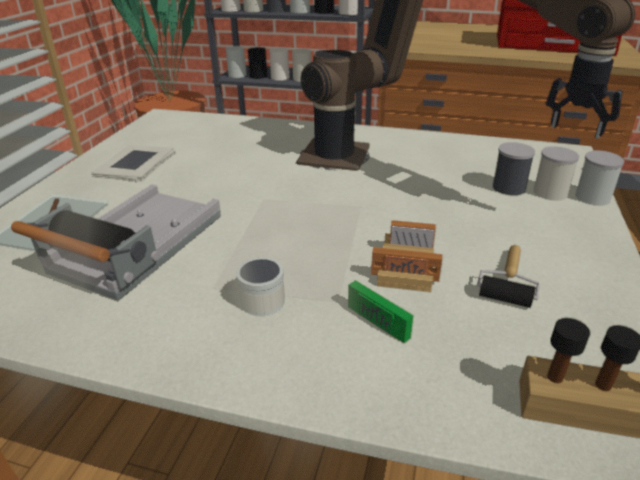

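The top view has +x up and +y to the left. The long plate is in the far (+x) groove near (242,254) and the short cut is near (244,297). The pins are at about (478,269) and (524,277): the thick one should be the left one. The green look-alike is at (255,195). Next I'll measure coarsely.

Run:
```python
from h import *
c=snap('top'); F=c['frame']
hsv=cv2.cvtColor(F,cv2.COLOR_RGB2HSV)
m=((hsv[...,0]<13)&(hsv[...,1]>110)&(hsv[...,2]>60)).astype(np.uint8)
for q in cv2.findContours(m,0,1)[0]:
    if cv2.contourArea(q)>80:
        r=cv2.minAreaRect(q); b=cv2.boxPoints(r); print(r)
        if 200<r[0][0]<300: print([onz(c,*p,.068).round(4) for p in b])
for p in((478,269),(524,277)): print('pin',onz(c,*p,.046).round(4))
A=cv2.resize(F[235:320,200:300],None,fx=6,fy=6,interpolation=2);B=cv2.resize(F[245:300,455:545],None,fx=6,fy=6,interpolation=2)
cv2.imwrite('pics/c1.png',np.vstack([A[:, :540],B])[:,:,::-1][:840] if 0 else A[:,:,::-1]); cv2.imwrite('pics/c2.png',B[:,:,::-1])
```

```text
((536.4475708007812, 152.83555603027344), (45.84993362426758, 9.478740692138672), 8.880660057067871)
pin [ 0.5325 -0.2548  0.046 ]
pin [ 0.5127 -0.3582  0.046 ]
```

View pics/c1.png

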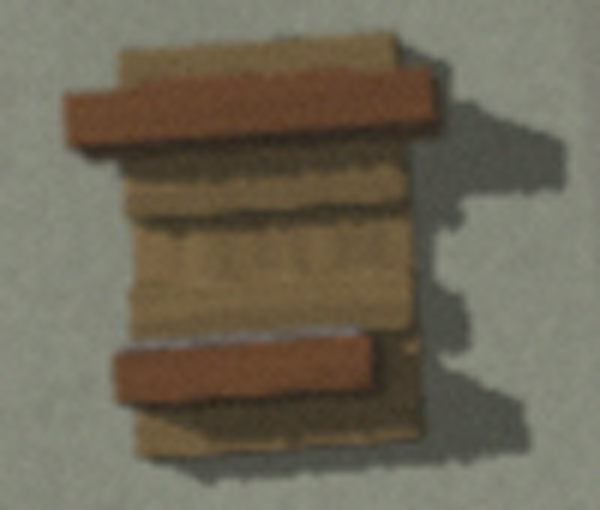

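View pics/c2.png

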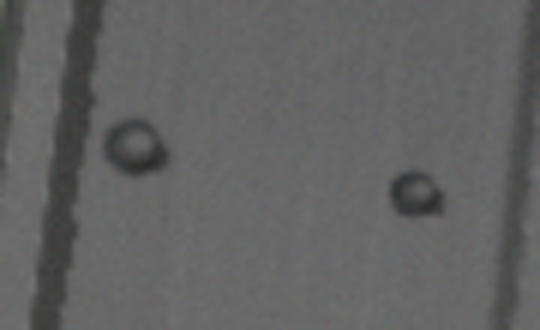

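The crops show the plate's top edge with corners at crop pixels (65,92), (70,148), (432,68) and (438,130). The pins are at crop pixels (134,146) for the thick one and (415,193) for the thin one.

Run:
```python
from h import *
c=snap('top')
g=lambda p,o,z:onz(c,p[0]/6-.4+o[0],p[1]/6-.4+o[1],z)
L=[g(p,(200,235),.068) for p in((65,92),(70,148),(432,68),(438,130))]
l=(L[0]+L[1])/2;r=(L[2]+L[3])/2;d=l-r
print('plate c',(l+r)/2,'len',np.linalg.norm(d),'yaw',np.degrees(np.arctan2(-d[0],d[1])), 'th',np.linalg.norm(L[0]-L[1]))
a=g((134,146),(455,245),.042);b=g((415,193),(455,245),.042);d=a-b
print('press',(a+b)/2,np.linalg.norm(d),np.degrees(np.arctan2(-d[0],d[1])))
T=R.from_quat(readout.get_state()['tcp_rot']).as_matrix();print(T.round(3))
w=snap('wrist','w0.png');print(w['eye'],w['vertical_fov'],readout.get_state()['eef_pos'])
```

```text
plate c [0.57463444 0.28815111 0.068     ] len 0.13964721398705524 yaw 2.502185702423781 th 0.02161519650656773
press [ 0.52333892 -0.30631921  0.042     ] 0.1074953544253817 -10.429203007091608
[[-0.001  0.421  0.907]
 [-0.001  0.907 -0.421]
 [-1.    -0.001 -0.   ]]
[0.21953882 0.64073186 0.37331136] 70.26624383607137 [0.28412046 0.61190663 0.20874298]
```

Emit:
drive_tool:
  steps:
    - [0, 0, 0, 7.8, 1]
    - [0, 0, 0, 7.8, 1]
    - [0, 0, 0, 7.8, 1]
    - [0, 0, 0, 7.8, 1]
    - [0, 0, 0, 7.8, 1]
    - [0, 0, 0, 7.8, 1]
    - [0, 0, 0, 7.8, 1]
    - [0, 0, 0, 7.8, 1]
    - [0, 0, 0, 0, 1]

```text
time: 1.15
eef_pos: [0.2842, 0.6121, 0.2092]
tcp_rot: [0.488, 0.512, -0.488, 0.512]
contact_force: [-0.2, -0.5, 0.1]
opening: 1.005
```

```bash
cat >> h.py <<'E'
def go(x,y,z,yaw):
    s=readout.get_state();T=R.from_quat(s['tcp_rot']).as_matrix();p=s['eef_pos']
    cy=np.degrees(np.arctan2(T[1,1],T[0,1]))
    print('t',round(s['time'],2),'tcp',p.round(4),'yaw',cy.round(2),'tilt',np.degrees(np.arccos(-T[2,0])).round(2),'open',round(s['opening'],3),'F',s['contact_force'].round(1))
    print('shift cm',(100*T.T@(np.array([x,y,z])-p)).round(2),'turn deg',(cy-yaw))
E
python3 -c "
from h import *
go(.576,.288,.15,2.5)"
```

```text
t 1.15 tcp [0.2842 0.6121 0.2092] yaw 2.7 tilt 0.02 open 1.005 F [-0.2 -0.5  0.1]
shift cm [ 5.92 27.62 33.75] turn deg 0.19866397238539335
```

Emit:
drive_tool:
  steps:
    - [0, 3.4, 4.2, 0.2, 1]
    - [0, 3.4, 4.2, 0, 1]
    - [0, 3.4, 4.2, 0, 1]
    - [0, 3.4, 4.2, 0, 1]
    - [0, 3.4, 4.2, 0, 1]
    - [0, 3.4, 4.2, 0, 1]
    - [0, 3.4, 4.2, 0, 1]
    - [0, 3.4, 4.2, 0, 1]
    - [3, 0, 0, 0, 1]
    - [0, 0, 0, 0, 1]

```text
time: 2.15
eef_pos: [0.5478, 0.3102, 0.175]
tcp_rot: [0.487, 0.512, -0.492, 0.509]
contact_force: [0.5, -0.4, -0.9]
opening: 1.002
```

```bash
python3 -c "
from h import *
go(.576,.288,.036,2.5)
w=snap('wrist','w1.png')
for P in((.5746,.288,.068),): print(proj(w,P))"
```

```text
t 2.15 tcp [0.5478 0.3102 0.175 ] yaw 2.47 tilt 0.47 open 1.002 F [ 0.5 -0.4 -0.9]
shift cm [13.88  2.83  2.31] turn deg -0.03493642768621896
(np.float64(352.10922886353467), np.float64(253.83785784570878))
```

View pics/w1.png

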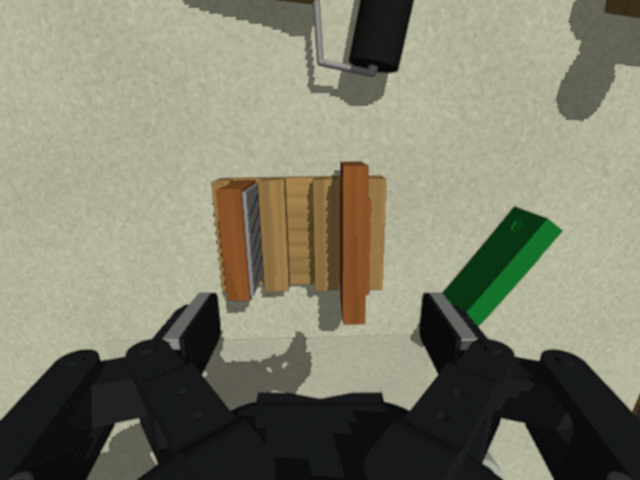

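The wrist view shows the plate edge from (354,162) to (354,324), within about 2 mm of the estimate across the jaws. The short cut is to its left and the green block is outside the fingers.

Emit:
drive_tool:
  steps:
    - [0, 1.4, 0.9, 0, 1]
    - [0, 1.4, 0.8, 0, 1]
    - [2, 0, 0, 0, 1]
    - [0, 0, 0, 0, 1]
    - [0, 0, 0, 0, 1]

```text
time: 2.7
eef_pos: [0.5784, 0.297, 0.1597]
tcp_rot: [0.489, 0.511, -0.489, 0.511]
contact_force: [-1.0, 0.6, -0.1]
opening: 0.997
```

```bash
python3 -c "
from h import *
w=snap('wrist')
for p in((354,162),):pass
F=w['frame'];h=cv2.cvtColor(F,cv2.COLOR_RGB2HSV)
m=((h[...,0]<12)&(h[...,1]>130)&(h[...,2]>60)).astype(np.uint8)
for q in cv2.findContours(m,0,1)[0]:
    if cv2.contourArea(q)>500:
        b=cv2.minAreaRect(q);print(b,[onz(w,*p,.068).round(4) for p in cv2.boxPoints(b)],onz(w,*b[0],.068))
go(.576,.29,.036,2.5)"
```

```text
t 2.75 tcp [0.5786 0.2972 0.1604] yaw 2.53 tilt 0.06 open 1.003 F [ 0.4 -0.3  0.2]
shift cm [12.44 -0.31  0.71] turn deg 0.030104645254981133
```

```bash
python3 -c "
from h import *
w=snap('wrist');F=w['frame'];h=cv2.cvtColor(F,cv2.COLOR_RGB2HSV)
u,v=map(int,proj(w,(.5746,.288,.068)));print(u,v,h[v,u])
a=h[v,u].astype(int)
m=((abs(h[...,0].astype(int)-a[0])<4)&(h[...,1]>a[1]-35)).astype(np.uint8)
m=cv2.morphologyEx(m,cv2.MORPH_OPEN,np.ones((5,5)))
for q in cv2.findContours(m,0,1)[0]:
    if cv2.contourArea(q)>800:
        b=cv2.minAreaRect(q);print(b,onz(w,*b[0],.068))"
```

```text
314 242 [ 13 178 129]
((187.5, 229.0), (124.0, 37.0), 90.0) [0.47418629 0.29495487 0.068     ]
((319.0697326660156, 232.44085693359375), (169.61648559570312, 30.730316162109375), 88.36341857910156) [0.57762182 0.29663728 0.068     ]
```

The wrist camera puts the plate at (0.5776, 0.2966) including copper, and the top camera at (0.576, 0.288). I'll descend at y of about 0.294.

Emit:
drive_tool:
  steps:
    - [3, -0.2, 0.3, 0, 1]
    - [3, 0, 0, 0, 1]
    - [3, 0, 0, 0, 1]
    - [2, 0, 0, 0, 1]
    - [1.3, 0, 0, 0, 1]
    - [0, 0, 0, 0, 1]
    - [0, 0, 0, 0, 1]

```text
time: 3.5
eef_pos: [0.5771, 0.2942, 0.0377]
tcp_rot: [0.49, 0.51, -0.488, 0.511]
contact_force: [0.2, 0.7, -0.4]
opening: 1.001
```

Emit:
drive_tool:
  steps:
    - [0, 0, 0, 0, 0]
    - [0, 0, 0, 0, 0]
    - [0, 0, 0, 0, 0]
    - [0, 0, 0, 0, 0]
    - [0, 0, 0, 0, 0]
    - [0, 0, 0, 0, 0]
    - [0, 0, 0, 0, 0]
    - [0, 0, 0, 0, 0]
  force: 40

```text
time: 4.3
eef_pos: [0.5769, 0.294, 0.0372]
tcp_rot: [0.49, 0.51, -0.489, 0.511]
contact_force: [2.1, -0.2, 3.4]
opening: 0.253
```

```bash
python3 -c "
from h import *
go(.52,0.05,.1,2.5)"
```

```text
t 4.3 tcp [0.5769 0.294  0.0372] yaw 2.49 tilt 0.1 open 0.253 F [ 2.1 -0.2  3.4]
shift cm [-6.31 -6.74 24.12] turn deg -0.012082613221000571
```

Emit:
drive_tool:
  steps:
    - [-1, 0, 0, 0, 0]
    - [-2, 0, 0, 0, 0]
    - [-3, 0, 0, 0, 0]
    - [-3, 0, 0, 0, 0]
    - [0, -0.5, 3, 0, 0]
    - [0, -0.8, 4, 0, 0]
    - [0, -0.9, 4, 0, 0]
    - [0, -0.9, 4, 0, 0]
    - [0, -0.9, 4, 0, 0]
    - [0, -0.5, 3, 0, 0]

```text
time: 5.3
eef_pos: [0.5382, 0.0703, 0.1252]
tcp_rot: [0.488, 0.512, -0.49, 0.509]
contact_force: [0.0, 0.1, -2.9]
opening: 0.255
```

Emit:
drive_tool:
  steps:
    - [0, 0, 2, 0, 0]
    - [0, 0, 0, 0, 0]
    - [0, 0, 0, 0, 0]

```text
time: 5.6
eef_pos: [0.5406, 0.0522, 0.1257]
tcp_rot: [0.489, 0.511, -0.49, 0.51]
contact_force: [0.1, 0.7, -2.8]
opening: 0.256
```

```bash
python3 -c "
from h import *
go(.54,0.05,.026,2.5)
c=snap('scene','s1.png')"
```

```text
t 5.6 tcp [0.5406 0.0522 0.1257] yaw 2.41 tilt 0.16 open 0.256 F [ 0.1  0.7 -2.8]
shift cm [ 9.97 -0.04  0.23] turn deg -0.08520497862276155
```

View pics/s1.png

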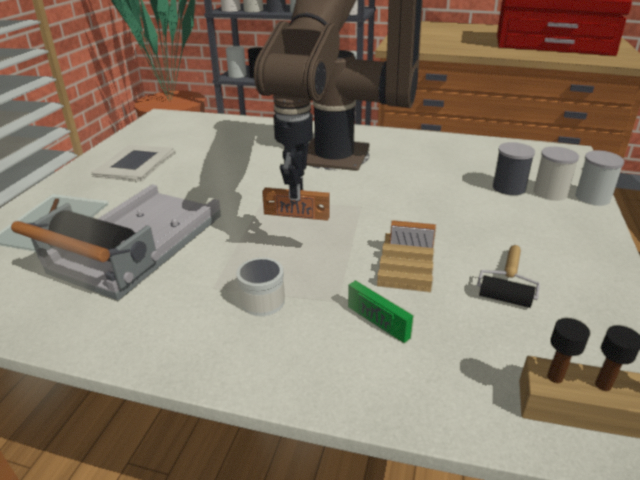

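The plate is held level at about (295,203) and the short cut is still in the rack. I'll lower it to the bench: contact is expected at TCP z of about 0.025.

Emit:
drive_tool:
  steps:
    - [3, 0, 0, 0, 0]
    - [3, 0, 0, 0, 0]
    - [2, 0, 0, 0, 0]
    - [1, 0, 0, 0, 0]
    - [0.5, 0, 0, 0, 0]
    - [0.3, 0, 0, 0, 0]
    - [0.2, 0, 0, 0, 0]
    - [0, 0, 0, 0, 0]
    - [0, 0, 0, 0, 0]

```text
time: 6.55
eef_pos: [0.5423, 0.052, 0.0273]
tcp_rot: [0.489, 0.51, -0.489, 0.511]
contact_force: [0.2, 0.4, -2.5]
opening: 0.254
```

Emit:
drive_tool:
  steps:
    - [0.1, 0, 0, 0, 0]
    - [0.1, 0, 0, 0, 0]
    - [0, 0, 0, 0, 0]
    - [0, 0, 0, 0, 0]

```text
time: 6.95
eef_pos: [0.5421, 0.052, 0.0251]
tcp_rot: [0.489, 0.51, -0.489, 0.511]
contact_force: [-1.4, -0.2, 2.1]
opening: 0.256
```

Emit:
drive_tool:
  steps:
    - [0, 0, 0, 0, 0.4]
    - [0, 0, 0, 0, 0.4]
    - [0, 0, 0, 0, 0.7]
    - [0, 0, 0, 0, 1]
    - [0, 0, 0, 0, 1]
    - [0, 0, 0, 0, 1]
    - [0, 0, 0, 0, 1]
    - [-0.4, 0, 0, 0, 1]
    - [0, 0, 0, 0, 1]

```text
time: 7.85
eef_pos: [0.5422, 0.052, 0.0291]
tcp_rot: [0.489, 0.51, -0.489, 0.511]
contact_force: [0.8, 0.2, -0.4]
opening: 0.995
```

Emit:
drive_tool:
  steps:
    - [0, -1, 0, 0, 1]
    - [0, -1, 0, 0, 1]
    - [0, -0.5, 0, 0, 1]
    - [0, -0.5, 0, 0, 1]
    - [0, -0.5, 0, 0, 1]
    - [0, -0.5, 0, 0, 1]
    - [0, -0.5, 0, 0, 1]
    - [0, 0, 0, 0, 1]

```text
time: 8.65
eef_pos: [0.496, 0.0501, 0.0283]
tcp_rot: [0.489, 0.511, -0.489, 0.511]
contact_force: [-0.0, 0.3, -0.2]
opening: 1.002
```

```bash
python3 -c "
from h import *
go(.54,0.05,.026,2.5)
c=snap('scene');cv2.imwrite('pics/s2.png',cv2.resize(c['frame'][130:260,210:410],None,fx=3,fy=3)[:,:,::-1])"
```

```text
t 8.65 tcp [0.496  0.0501 0.0283] yaw 2.49 tilt 0.04 open 1.002 F [-0.   0.3 -0.2]
shift cm [0.22 4.4  0.21] turn deg -0.013777089059485714
```

View pics/s2.png

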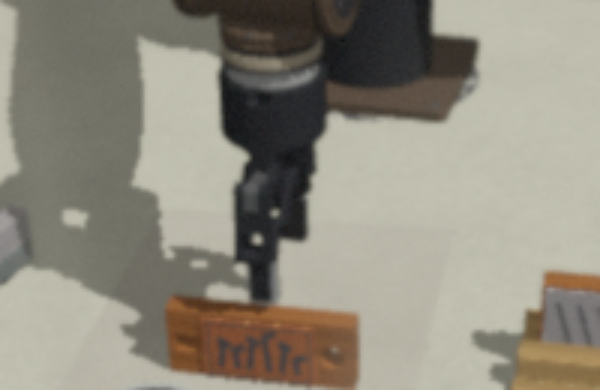

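The plate is still upright with the finger right above its top edge. The open tips sit higher than I reckoned and passed over it. I'll raise, go to the far side, shut the fingers and push with them shut, after checking the tin's position.

```bash
python3 -c "
from h import *
c=snap('top')
print('tin',onz(c,354,191,.076))
print(proj(c,(.542,.05,.056)))
F=c['frame'];h=cv2.cvtColor(F,cv2.COLOR_RGB2HSV).astype(int)
m=((h[...,0]<16)&(h[...,1]>150)).astype(np.uint8);m[:,:300]=0;m[:,420:]=0
for q in cv2.findContours(m,0,1)[0]:
    if cv2.contourArea(q)>30: b=cv2.minAreaRect(q);print(b,onz(c,*b[0],.056))
"
```

```text
tin [0.71385638 0.02852374 0.076     ]
(np.float64(345.81574632915016), np.float64(266.16729396388547))
```

Emit:
drive_tool:
  steps:
    - [-2, 0, 0, 0, 1]
    - [-2, 0, 0, 0, 1]
    - [0, 2, 0, 0, 0]
    - [0, 3, 0, 0, 0]
    - [0, 3, 0, 0, 0]
    - [0, 1.5, 0, 0, 0]
    - [0, 0.7, 0, 0, 0]
    - [0, 0, 0, 0, 0]
    - [0, 0, 0, 0, 0]
    - [0, 0, 0, 0, 0]

```text
time: 9.75
eef_pos: [0.5976, 0.0546, 0.0681]
tcp_rot: [0.489, 0.511, -0.489, 0.51]
contact_force: [0.4, -1.0, -0.3]
opening: -0.003
```

```bash
python3 -c "
from h import *
go(.60,0.05,.042,2.5)
c=snap('scene');cv2.imwrite('pics/s3.png',cv2.resize(c['frame'][130:320,210:410],None,fx=3,fy=3)[:,:,::-1])"
```

```text
t 9.75 tcp [0.5976 0.0546 0.0681] yaw 2.49 tilt 0.06 open -0.003 F [ 0.4 -1.  -0.3]
shift cm [2.61 0.22 0.47] turn deg -0.009182616609189065
```

View pics/s3.png

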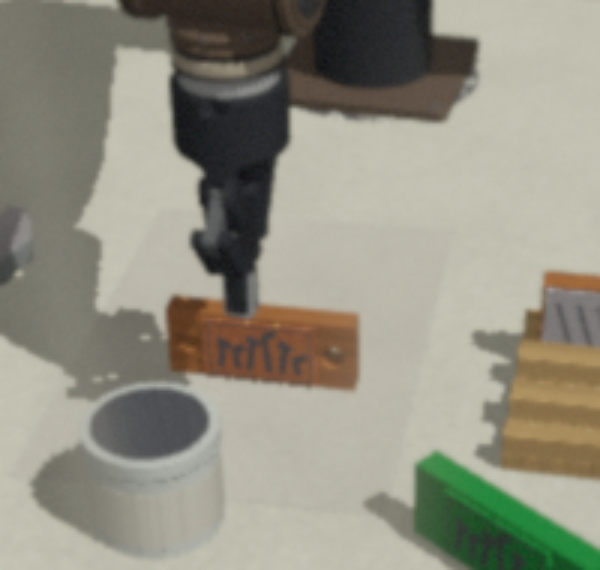

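The plate stands with the shut fingers in front of it. Now I'll lower to TCP z of 0.040 and push towards the robot.

Emit:
drive_tool:
  steps:
    - [1.5, 0, 0, 0, 0]
    - [1.3, 0, 0, 0, 0]
    - [0, -1, 0, 0, 0]
    - [0, -1, 0, 0, 0]
    - [0, -0.5, 0, 0, 0]
    - [0, -0.5, 0, 0, 0]
    - [0, -0.5, 0, 0, 0]
    - [0, -0.5, 0, 0, 0]
    - [0, -0.5, 0, 0, 0]
    - [0, -0.5, 0, 0, 0]

```text
time: 10.8
eef_pos: [0.5484, 0.0523, 0.0406]
tcp_rot: [0.489, 0.511, -0.489, 0.511]
contact_force: [0.2, 0.6, -0.7]
opening: 0.003
```

Emit:
drive_tool:
  steps:
    - [0, -0.5, 0, 0, 0]
    - [0, -0.5, 0, 0, 0]
    - [0, -0.4, 0, 0, 0]
    - [0, 0, 0, 0, 0]
    - [-3, 0, 0, 0, 0]
    - [-4, 0, 0, 0, 0.5]
    - [-4, 0, 0, 0, 1]
    - [-3, 0, 0, 0, 1]
    - [0, 0, 0, 0, 1]

```text
time: 11.7
eef_pos: [0.5383, 0.0515, 0.1867]
tcp_rot: [0.492, 0.508, -0.486, 0.514]
contact_force: [-0.4, -0.7, 1.5]
opening: 0.681
```

```bash
python3 -c "
from h import *
go(.5,0.05,.12,2.5)
c=snap('wrist','w3.png');print(proj(c,(.5,.05,.023)))"
```

```text
t 11.7 tcp [0.5383 0.0515 0.1867] yaw 2.5 tilt 0.66 open 0.681 F [-0.4 -0.7  1.5]
shift cm [ 6.63 -3.91 -0.03] turn deg -0.0045749030442694405
(np.float64(279.31464429769017), np.float64(212.54712873130583))
```

View pics/w3.png

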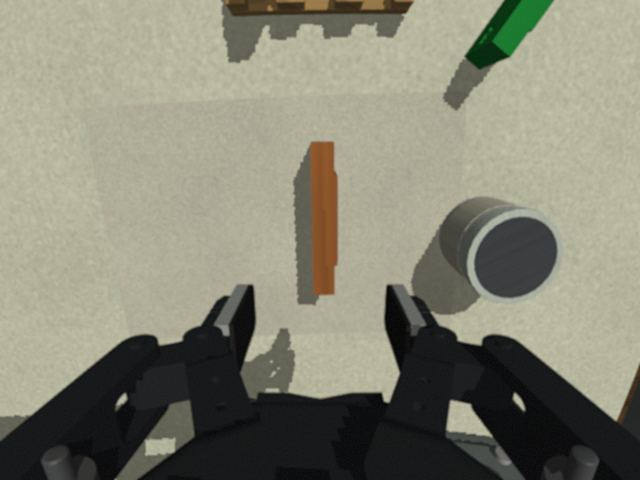

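The plate is still upright at (324,218). I'll find where it is now, to tell whether it slid or was never touched.

```bash
python3 -c "
from h import *
c=snap('wrist')
h=cv2.cvtColor(c['frame'],cv2.COLOR_RGB2HSV).astype(int)
m=((h[...,0]<16)&(h[...,1]>150)&(h[...,2]>50)).astype(np.uint8);m[:100]=0;m[320:]=0
for q in cv2.findContours(m,0,1)[0]:
    if cv2.contourArea(q)>400: b=cv2.minAreaRect(q);print(b,onz(c,*b[0],.056),[onz(c,*p,.056).round(3) for p in cv2.boxPoints(b)])
go(.5,.05,.12,2.5)
"
```

```text
((327.01611328125, 218.9014892578125), (152.13644409179688, 24.746051788330078), 88.97696685791016) [0.54317025 0.05398443 0.056     ] [array([0.529, 0.118, 0.056]), array([0.549, 0.119, 0.056]), array([ 0.56 , -0.018,  0.056]), array([ 0.536, -0.02 ,  0.056])]
t 11.8 tcp [0.5351 0.0517 0.1812] yaw 2.49 tilt 0.11 open 0.849 F [-0.8  1.  -0.3]
shift cm [ 6.11 -3.53  0.02] turn deg -0.011649094785781244
```

```bash
python3 -c "
from h import *
c=snap('scene')
u,v=proj(c,(.5976,.0546,.0681));print('s3 tcp',(u-210)*3,(v-130)*3)
for P in((.554,.12,.056),(.554,-.02,.056),(.554,.12,0),(.554,-.02,0),(.554,.052,.056),(.6,.05,.025)):
  u,v=proj(c,P);print(P,(u-210)*3,(v-130)*3)
u,v=proj(c,(.5976,.0546,.0681+.0187));print((u-210)*3,(v-130)*3)
cv2.imwrite('pics/s4.png',cv2.resize(c['frame'][130:320,210:410],None,fx=3,fy=3)[:,:,::-1])
"
```

```text
s3 tcp 239.2374668173112 337.7677166044948
(0.554, 0.12, 0.056) 347.06204001649843 330.86961597368463
(0.554, -0.02, 0.056) 160.85482076053933 305.5622982929763
(0.554, 0.12, 0) 347.7366884902224 394.97858176000244
(0.554, -0.02, 0) 166.5377309541941 368.5941380171612
(0.554, 0.052, 0.056) 255.2573326225354 318.39288973253485
(0.6, 0.05, 0.025) 234.90010636276008 389.54591754829056
237.93299327724446 315.0233726672566
```

The drawn fingertip is about 17 mm higher than the TCP: observed at row 317, predicted at row 338. So the last push at TCP 0.040 passed just over the 56 mm edge. I'll push again lower.

Emit:
drive_tool:
  steps:
    - [0, 2, 0, 0, 0]
    - [0, 3, 0, 0, 0]
    - [0, 1.5, 0, 0, 0]
    - [4, 0, 0, 0, 0]
    - [4, 0, 0, 0, 0]
    - [3, 0, 0, 0, 0]
    - [2.5, 0, 0, 0, 0]
    - [2.4, 0, 0, 0, 0]
    - [0, 0, 0, 0, 0]
    - [0, 0, 0, 0, 0]

```text
time: 12.85
eef_pos: [0.5982, 0.0547, 0.0198]
tcp_rot: [0.488, 0.512, -0.49, 0.51]
contact_force: [-0.2, -0.4, -0.7]
opening: -0.003
```

Emit:
drive_tool:
  steps:
    - [0, -1, 0, 0, 0]
    - [0, -1, 0, 0, 0]
    - [0, -0.5, 0, 0, 0]
    - [0, -0.5, 0, 0, 0]
    - [0, -0.5, 0, 0, 0]
    - [0, -0.5, 0, 0, 0]
    - [0, -0.5, 0, 0, 0]
    - [0, -0.3, 0, 0, 0]
    - [0, 0, 0, 0, 0]

```text
time: 13.75
eef_pos: [0.5507, 0.0525, 0.0209]
tcp_rot: [0.489, 0.511, -0.489, 0.51]
contact_force: [0.7, 0.1, 0.4]
opening: -0.001
```

```bash
python3 -c "
from h import *
go(.5,0.05,.12,2.5)
c=snap('top');h=cv2.cvtColor(c['frame'],cv2.COLOR_RGB2HSV).astype(int)
m=((h[...,0]<16)&(h[...,1]>150)&(h[...,2]>40)).astype(np.uint8)[150:370,300:420];print(m.sum(),cv2.boundingRect(m))
"
```

```text
t 13.75 tcp [0.5507 0.0525 0.0209] yaw 2.49 tilt 0.09 open -0.001 F [0.7 0.1 0.4]
shift cm [-9.9  -5.09  0.03] turn deg -0.012006304021825454
0 (0, 0, 0, 0)
```

Emit:
drive_tool:
  steps:
    - [0, -0.5, 0, 0, 0]
    - [0, -0.5, 0, 0, 0]
    - [0, -0.5, 0, 0, 0]
    - [0, -0.5, 0, 0, 0]
    - [0, 0, 0, 0, 0]
    - [0, 0, 0, 0, 0]

```text
time: 14.4
eef_pos: [0.5316, 0.0516, 0.0215]
tcp_rot: [0.489, 0.511, -0.489, 0.511]
contact_force: [-0.5, 0.2, -0.6]
opening: -0.004
```

```bash
python3 -c "
from h import *
go(.5,0.05,.12,2.5)
c=snap('scene');cv2.imwrite('pics/s5.png',cv2.resize(c['frame'][130:320,210:410],None,fx=3,fy=3)[:,:,::-1])"
```

```text
t 14.4 tcp [0.5316 0.0516 0.0215] yaw 2.49 tilt 0.02 open -0.004 F [-0.5  0.2 -0.6]
shift cm [-9.85 -3.16  0.02] turn deg -0.012639792864941324
```

View pics/s5.png

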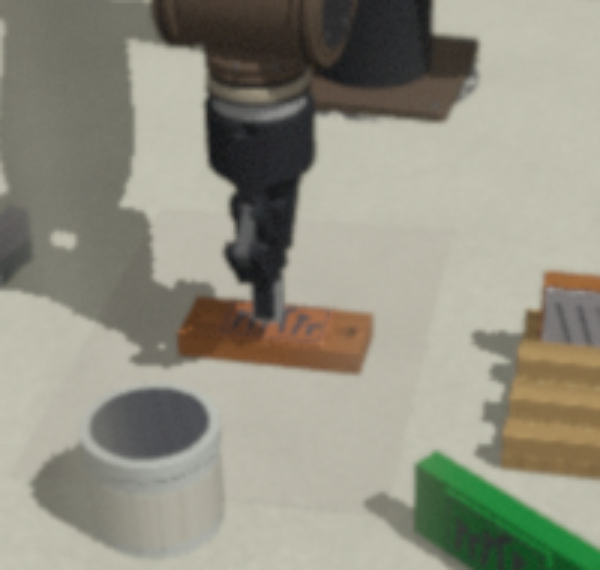

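The plate now lies flat, metal face up, at (275,330) in the crop. I'll raise, open, and measure it from above with the wrist camera.

Emit:
drive_tool:
  steps:
    - [-2, 0, 0, 0, 0]
    - [-4, 0, 0, 0, 0.5]
    - [-4, 0, 0, 0, 1]
    - [-4, -1, 0, 0, 1]
    - [-2, -1, 0, 0, 1]
    - [0, 0, 0, 0, 1]
    - [0, 0, 0, 0, 1]
    - [0, 0, 0, 0, 1]

```text
time: 15.25
eef_pos: [0.5109, 0.0508, 0.1794]
tcp_rot: [0.488, 0.512, -0.49, 0.51]
contact_force: [-0.0, -0.2, -0.7]
opening: 1.0
```

```bash
cat >> h.py <<'E'
def plate(c,zt=.02,lim=400):
    h=cv2.cvtColor(c['frame'],cv2.COLOR_RGB2HSV).astype(int)
    m=((h[...,0]<17)&(h[...,1]>120)&(h[...,2]>40)).astype(np.uint8);m[lim:]=0
    m=cv2.morphologyEx(m,cv2.MORPH_CLOSE,np.ones((7,7)))
    for q in cv2.findContours(m,0,1)[0]:
        if cv2.contourArea(q)>3000:
            # undistort to plane first, then fit the rectangle in metres
            P=np.array([onz(c,*p[0],zt)[:2] for p in cv2.convexHull(q)])
            b=cv2.minAreaRect((P*1000).astype(np.float32));print(cv2.boundingRect(q),'centre mm',np.round(b[0],1),'size',np.round(b[1],1),'ang',round(b[2],2))
E
python3 -c "
from h import *
c=snap('wrist','w6.png');plate(c);go(.505,.05,.15,2.5)"
```

```text
(282, 144, 60, 140) centre mm [503.2  47.1] size [ 55.3 139. ] ang 3.25
t 15.3 tcp [0.5108 0.0508 0.1792] yaw 2.48 tilt 0.22 open 1.003 F [-0.1  0.2 -0.2]
shift cm [ 2.92 -0.57  0.06] turn deg -0.018949090263438162
```

Emit:
drive_tool:
  steps:
    - [4, -0.4, 0.2, -0.8, 1]
    - [4, -0.4, 0.2, 0, 1]
    - [4, 0, 0, 0, 1]
    - [3, 0, 0, 0, 1]
    - [2, 0, 0, 0, 1]
    - [0.8, 0, 0, 0, 1]
    - [0.2, 0, 0, 0, 1]
    - [0.2, 0, 0, 0, 1]
    - [0, 0, 0, 0, 1]

```text
time: 16.2
eef_pos: [0.5048, 0.0463, 0.0003]
tcp_rot: [0.486, 0.514, -0.485, 0.515]
contact_force: [0.6, 0.7, 0.5]
opening: 1.003
```

Emit:
drive_tool:
  steps:
    - [0.3, 0, 0, 0, 1]
    - [0.3, 0, 0, 0, 1]
    - [0.3, 0, 0, 0, 1]
    - [0, 0, 0, 0, 1]

```text
time: 16.6
eef_pos: [0.5035, 0.0464, -0.01]
tcp_rot: [0.485, 0.514, -0.486, 0.514]
contact_force: [0.0, 0.5, 0.2]
opening: 1.001
```

```bash
python3 -c "
from h import *
go(.503,.047,-.014,3.25)
c=snap('scene');cv2.imwrite('pics/s7.png',cv2.resize(c['frame'][150:290,210:410],None,fx=4,fy=4)[:,:,::-1])"
```

```text
t 16.6 tcp [ 0.5035  0.0464 -0.01  ] yaw 3.29 tilt 0.04 open 1.001 F [0.  0.5 0.2]
shift cm [ 0.4  -0.05 -0.07] turn deg 0.03957107841513707
```

View pics/s7.png

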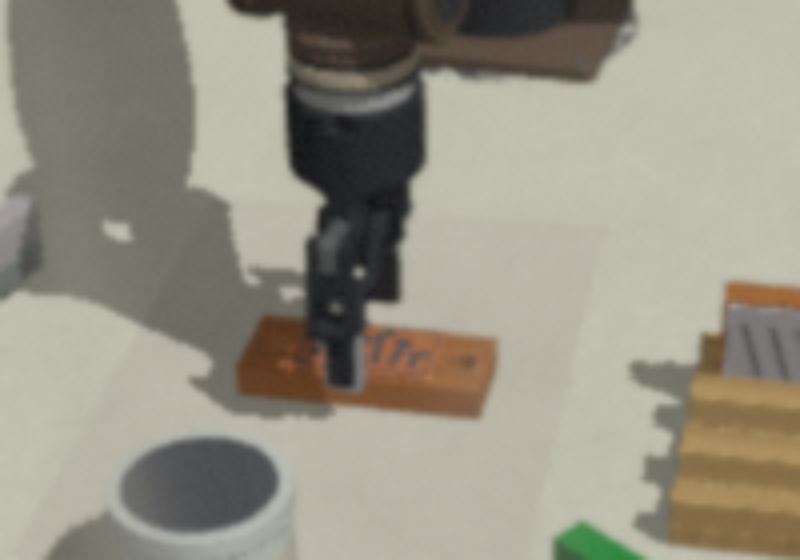

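The fingers straddle the plate with the tips just above the bench and no contact yet, at about (345,388). I'll go 4 mm lower and grip.

Emit:
drive_tool:
  steps:
    - [0.3, 0, 0, 0, 1]
    - [0.2, 0, 0, 0, 1]
    - [0, 0, 0, 0, 0]
    - [0, 0, 0, 0, 0]
    - [0, 0, 0, 0, 0]
    - [0, 0, 0, 0, 0]
    - [0, 0, 0, 0, 0]
    - [0, 0, 0, 0, 0]
  force: 40

```text
time: 17.45
eef_pos: [0.5044, 0.0463, -0.0142]
tcp_rot: [0.486, 0.514, -0.485, 0.514]
contact_force: [1.5, -0.0, 1.0]
opening: 0.643
```

Emit:
drive_tool:
  steps:
    - [-0.5, 0, 0, 0, 0]
    - [-1, 0, 0, 0, 0]
    - [-2, 0, 0, 0, 0]
    - [-3, 0, 0, 0, 0]
    - [-4, 0, 0, 0, 0]
    - [-4, 0, 0, 0, 0]
    - [0, 0, 0, 0, 0]
    - [0, 0, 0, 0, 0]
    - [0, 0, 0, 0, 0]

```text
time: 18.35
eef_pos: [0.5021, 0.0465, 0.1286]
tcp_rot: [0.485, 0.515, -0.486, 0.513]
contact_force: [-0.2, -0.0, -3.8]
opening: 0.639
```

```bash
python3 -c "
from h import *
go(.523,-.306,.12,-10.4)
s=readout.get_state();zt=s['eef_pos'][2]+.0151+.02
c=snap('wrist');plate(c,zt,480)
c=snap('top')
F=c['frame']
print(F[262:276,470:485].mean(2).astype(int).min())
"
```

```text
t 18.35 tcp [0.5021 0.0465 0.1286] yaw 3.29 tilt 0.23 open 0.639 F [-0.2 -0.  -3.8]
shift cm [ 0.83  0.06 35.31] turn deg 13.691496041956608
(245, 137, 150, 262) centre mm [500.7  58.9] size [ 56. 116.] ang 2.75
49
```

The plate is held (3.8 N, opening 0.64). I'll raise, turn to the press yaw, and fly past it to the -y side so the wrist camera can measure the pins unobstructed.

Emit:
drive_tool:
  steps:
    - [-4, 0, 0, 3, 0]
    - [-4, 0, 0, 5.3, 0]
    - [-1, 0, 0, 5.4, 0]
    - [0, 0, 4, 0, 0]
    - [0, 0, 4, 0, 0]
    - [0, 0, 4, 0, 0]
    - [0, 0, 4, 0, 0]
    - [0, 0, 4, 0, 0]
    - [0, 0, 4, 0, 0]
    - [0, 0, 0, 0, 0]

```text
time: 19.45
eef_pos: [0.459, -0.1934, 0.2187]
tcp_rot: [-0.544, -0.452, 0.545, -0.45]
contact_force: [0.5, 1.2, -3.0]
opening: 0.642
```

```bash
python3 -c "
from h import *
go(.523,-.46,.22,-10.4)"
```

```text
t 19.45 tcp [ 0.459  -0.1934  0.2187] yaw -10.72 tilt 0.18 open 0.642 F [ 0.5  1.2 -3. ]
shift cm [-0.15 11.24 25.01] turn deg -0.3196761065377629
```

Emit:
drive_tool:
  steps:
    - [0, 1.6, 3.5, -0.3, 0]
    - [0, 1.6, 3.5, 0, 0]
    - [0, 1.6, 3.6, 0, 0]
    - [0, 1.6, 3.6, 0, 0]
    - [0, 1.6, 3.6, 0, 0]
    - [0, 1.6, 3.6, 0, 0]
    - [0, 1.6, 3.6, 0, 0]
    - [0, 0, 0, 0, 0]
    - [0, 0, 0, 0, 0]
    - [0, 0, 0, 0, 0]

```text
time: 20.45
eef_pos: [0.5266, -0.4539, 0.219]
tcp_rot: [0.542, 0.455, -0.542, 0.453]
contact_force: [0.2, -0.4, -2.3]
opening: 0.638
```

```bash
python3 -c "
from h import *
go(.523,-.46,.22,-10.4)
c=snap('wrist','w8.png')
P=[np.array(proj(c,p)) for p in((.533,-.2535,.042),(.5138,-.359,.042))];print(P,c['eye'])
g=cv2.cvtColor(c['frame'],cv2.COLOR_RGB2GRAY)
mid=sum(P)/2;x0,y0=int(mid[0]-100),max(0,int(mid[1]-75));print(x0,y0)
k=c['frame'][y0:y0+150,x0:x0+200];cv2.imwrite('pics/w8c.png',cv2.resize(k,None,fx=4,fy=4)[:,:,::-1])"
```

```text
t 20.45 tcp [ 0.5266 -0.4539  0.219 ] yaw -10.06 tilt 0.18 open 0.638 F [ 0.2 -0.4 -2.3]
shift cm [-0.1  -0.25  0.67] turn deg 0.33738579570931293
[array([288.3681076 ,  -7.66426285]), array([289.94947899, 116.65017259])] [ 0.53839282 -0.38596095  0.38388825]
189 0
```

View pics/w8c.png

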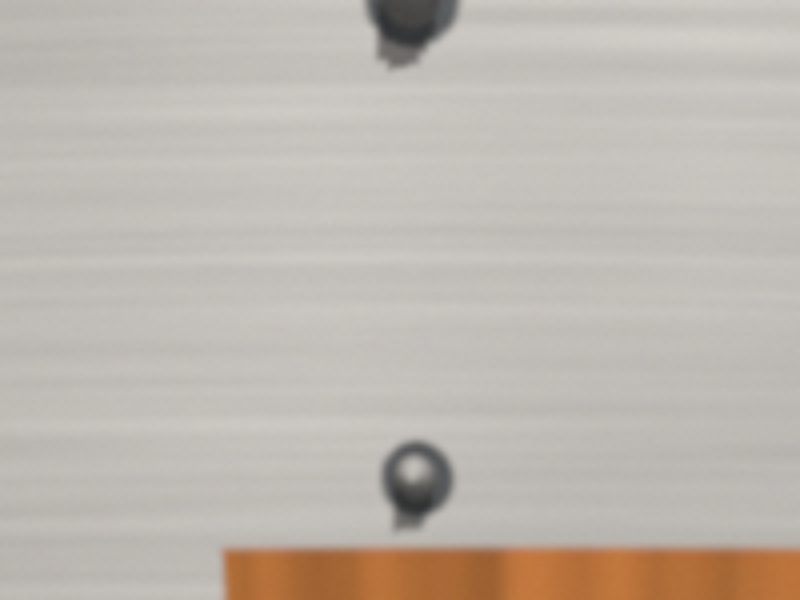

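The view shows the thick pin cut off at the top and the thin pin at about (293,119), just past the plate's end. I'll raise 8 cm and shift 2 cm so both are in the frame, then measure by contours, because my viewing budget is used up.

Emit:
drive_tool:
  steps:
    - [-3, -0.1, -1, 0.3, 0]
    - [-3, 0, -1, 0, 0]
    - [-2, 0, 0, 0, 0]
    - [0, 0, 0, 0, 0]
    - [0, 0, 0, 0, 0]
    - [0, 0, 0, 0, 0]

```text
time: 21.1
eef_pos: [0.5286, -0.4346, 0.298]
tcp_rot: [-0.543, -0.454, 0.543, -0.451]
contact_force: [-0.8, 0.2, -1.5]
opening: 0.641
```

```bash
cat >> h.py <<'E'
def pins(c):
    g=cv2.cvtColor(c['frame'],cv2.COLOR_RGB2HSV);m=((g[...,2]<125)&(g[...,1]<90)).astype(np.uint8)
    out=[]
    for P in((.533,-.2535,.042),(.5138,-.359,.042)):
        u,v=proj(c,P);k=np.zeros_like(m);cv2.circle(k,(int(u),int(v)),26,1,-1)
        for q in cv2.findContours(m*k,0,1)[0]:
            if cv2.contourArea(q)>40: print('exp',(round(u),round(v)),'area',cv2.contourArea(q),'box',cv2.boundingRect(q),'ell',np.round(cv2.fitEllipse(q),1) if 0 else cv2.minEnclosingCircle(q))
E
python3 -c "
from h import *
go(.523,-.44,.30,-10.4)
c=snap('wrist');pins(c)
g=cv2.cvtColor(c['frame'],cv2.COLOR_RGB2GRAY);
u,v=map(int,proj(c,(.5138,-.359,.042)));print(u,v)
for w in range(v-16,v+18,2):print(g[w,u-18:u+22:2])
u,v=map(int,proj(c,(.533,-.2535,.042)));print(u,v)
for w in range(max(0,v-16),v+24,2):print(g[w,u-18:u+22:2])
"
```

```text
t 21.1 tcp [ 0.5286 -0.4346  0.298 ] yaw -10.4 tilt 0.22 open 0.641 F [-0.8  0.2 -1.5]
shift cm [-0.2  -0.46  0.63] turn deg 0.0029679296915823272
exp (295, 40) area 184.0 box (289, 36, 18, 22) ell ((298.0, 46.5), 11.236202239990234)
exp (295, 40) area 314.0 box (274, 14, 43, 13) ell ((295.0, 25.0), 21.000099182128906)
296 138
[194 193 193 194 192 192 193 191 191 190 192 189 190 190 190 189 189 189
 188 189]
[190 191 189 190 189 189 188 188 189 188 188 186 187 187 186 186 186 185
 185 184]
[189 190 189 188 188 187 187 189 187 187 185 186 185 185 185 184 184 185
 185 183]
[196 195 194 195 194 194 195 194 194 193 193 193 192 193 191 192 190 192
 190 189]
[195 194 193 195 194 193 193 193 193 193 192 193 191 191 191 188 190 189
 187 187]
[191 191 191 191 191 190 192 191 190 173 156 154 171 186 189 188 187 185
 187 186]
[191 192 191 190 191 191 190 188 160 108  90  91 101 153 188 189 188 186
 186 187]
[168 171 171 171 171 168 168 161 114 103 123 120 103 108 152 162 161 161
 164 167]
[125 129 132 131 131 126 126 122 115 116 122 119 116 115 115 114 112 114
 120 129]
[118 123 128 127 128 124
[... 1606 characters left out ...]
77  78  82  90 149 191 192
 191 190]
[190 191 190 188 189 189 154  71  58  70  71  72  67  78 100 164 186 186
 185 186]
[192 193 193 194 192 195 183 119  53  58  61  60  54  79 137 188 194 194
 193 192]
[192 192 194 193 194 193 196 161  78  55  53  52  84 134 185 195 196 196
 195 197]
[194 193 194 193 193 193 195 166 106  96  85  91 156 189 193 194 192 192
 194 192]
[189 190 190 189 190 189 190 168 122 107 108 122 181 188 188 187 188 188
 187 187]
[187 189 189 188 189 188 189 188 166 139 169 174 186 188 187 185 186 187
 186 185]
[189 188 189 189 189 189 189 190 190 190 190 189 188 188 189 188 187 188
 187 187]
[195 196 196 195 196 198 196 197 195 197 195 195 195 195 195 195 195 195
 194 194]
```

Emit:
drive_tool:
  steps:
    - [0, -0.4, 1.4, 0, 0]
    - [0, 0, 1.4, 0, 0]
    - [0, 0, 0, 0, 0]
    - [0, 0, 0, 0, 0]
    - [0, 0, 0, 0, 0]

```text
time: 21.65
eef_pos: [0.5202, -0.4626, 0.3003]
tcp_rot: [0.543, 0.453, -0.543, 0.452]
contact_force: [0.3, 0.3, -2.0]
opening: 0.637
```

Run:
```python
from h import *
go(.523,-.46,.30,-10.4)
c=snap('wrist');g=cv2.cvtColor(c['frame'],cv2.COLOR_RGB2GRAY)
W=[]
for n,P in(('thick',(.533,-.2535,.042)),('thin',(.5138,-.359,.042))):
    u,v=map(int,proj(c,P)); y0=max(0,v-16);x0=u-20
    m=(g[y0:v+18,x0:u+24]<150).astype(np.uint8)
    for q in cv2.findContours(m,0,1)[0]:
        if cv2.contourArea(q)>30:
            b=cv2.boundingRect(q);print(n,'exp',u,v,'box',(b[0]+x0,b[1]+y0,b[2],b[3]))
```

```text
t 21.65 tcp [ 0.5202 -0.4626  0.3003] yaw -10.43 tilt 0.03 open 0.637 F [ 0.3  0.3 -2. ]
shift cm [ 0.03  0.22 -0.31] turn deg -0.03316135516523211
thick exp 297 12 box (291, 7, 19, 23)
thin exp 298 112 box (294, 107, 15, 19)
```

Run:
```python
from h import *
go(.523,-.46,.30,-10.4)
c=snap('wrist')
for z in(.03,.035,.042):
    a=onz(c,300,15.5,z);b=onz(c,301,114,z);d=a-b
    print(z,a,b,'mid',(a+b)/2,np.linalg.norm(d),np.degrees(np.arctan2(-d[0],d[1])))
# plate far end edge in the same picture, from rows near the column of its sides
h=cv2.cvtColor(c['frame'],cv2.COLOR_RGB2HSV).astype(int)
m=((h[...,0]<17)&(h[...,1]>120)&(h[...,2]>40)).astype(np.uint8)
zt=readout.get_state()['eef_pos'][2]+.0142+.02
for v in(150,165,180):
    x=np.where(m[v,180:460])[0]+180; l,r=onz(c,x[0]-.5,v,zt),onz(c,x[-1]+.5,v,zt); print(v,x[0],x[-1],l,r,np.linalg.norm(l-r))
x0=(x[0]+x[-1])//2
for u in(x0-30,x0,x0+30):
    v=np.where(m[100:,u])[0][0]+100; print('end',u,v,onz(c,u,v-.5,zt))
```

```text
t 21.7 tcp [ 0.5204 -0.4624  0.3004] yaw -10.41 tilt 0.01 open 0.643 F [-0.5  0.2 -2.8]
shift cm [ 0.04  0.22 -0.29] turn deg -0.012220541891865722
0.03 [ 0.53545624 -0.2530849   0.03      ] [ 0.51569376 -0.36013177  0.03      ] mid [ 0.525575   -0.30660834  0.03      ] 0.10885580993495506 -10.459897735951687
0.035 [ 0.53541945 -0.25470607  0.035     ] [ 0.51588403 -0.36052302  0.035     ] mid [ 0.52565174 -0.30761455  0.035     ] 0.10760509892466547 -10.45989773595174
0.042 [ 0.53536794 -0.25697572  0.042     ] [ 0.51615042 -0.36107076  0.042     ] mid [ 0.52575918 -0.30902324  0.042     ] 0.10585410351025994 -10.45989773595173
150 246 394 [ 0.50444381 -0.39270053  0.33471834] [ 0.55913097 -0.40274847  0.33471834] 0.055602572550823
165 246 393 [ 0.5031539  -0.39807801  0.33471834] [ 0.55805452 -0.4081681   0.33471834] 0.05582013520500881
180 247 393 [ 0.50220716 -0.40363666  0.33471834] [ 0.5573399  -0.41376797  0.33471834] 0.056055884961854756
end 290 138 [ 0.52169427 -0.39136594  0.33471834]
end 320 138 [ 0.53258142 -0.39338373  0.33471834]
end 350 138 [ 0.54347552 -0.39536768  0.33471834]
```

Wrist measurements are consistent: pin spacing is 108 mm at z of about 0.033, yaw is -10.46°, and the plate is centred on the TCP within 1 mm. The target TCP over the pins is (0.525, -0.307).

Emit:
drive_tool:
  steps:
    - [0, -0.3, -2, 0, 0]
    - [0, -0.5, -3, 0, 0]
    - [0, -0.5, -3, 0, 0]
    - [0, -0.5, -3, 0, 0]
    - [0, -0.4, -3, 0, 0]
    - [0, -0.1, -1.3, 0, 0]
    - [4, 0, 0, 0, 0]
    - [4, 0, 0, 0, 0]
    - [4, 0, 0, 0, 0]
    - [4, 0, 0, 0, 0]

```text
time: 22.75
eef_pos: [0.5256, -0.3081, 0.1394]
tcp_rot: [-0.543, -0.452, 0.543, -0.453]
contact_force: [-0.1, -0.5, -2.1]
opening: 0.641
```

Emit:
drive_tool:
  steps:
    - [3, 0, 0, 0, 0]
    - [2, 0, 0, 0, 0]
    - [1, 0, 0, 0, 0]
    - [0, 0, 0, 0, 0]
    - [0, 0, 0, 0, 0]
    - [0, 0, 0, 0, 0]

```text
time: 23.35
eef_pos: [0.5265, -0.3089, 0.0826]
tcp_rot: [0.544, 0.451, -0.543, 0.454]
contact_force: [0.1, -0.9, -1.5]
opening: 0.639
```

Run:
```python
from h import *
go(.525,-.307,.06,-10.46)
s=readout.get_state();zt=s['eef_pos'][2]+.0142+.02
c=snap('top');h=cv2.cvtColor(c['frame'],cv2.COLOR_RGB2HSV).astype(int)
m=((h[...,0]<17)&(h[...,1]>110)&(h[...,2]>35)).astype(np.uint8)
m[:220]=0;m[330:]=0;m[:,:440]=0;m[:,570:]=0
for q in cv2.findContours(m,0,1)[0]:
    if cv2.contourArea(q)>30: print(cv2.boundingRect(q),cv2.contourArea(q))
P=np.array([onz(c,u,v,zt)[:2]*1000 for v,u in np.argwhere(m)]).astype(np.float32)
b=cv2.minAreaRect(P);print(b)
```

```text
t 23.35 tcp [ 0.5265 -0.3089  0.0826] yaw -10.41 tilt 0.22 open 0.639 F [ 0.1 -0.9 -1.5]
shift cm [ 2.26 -0.19 -0.16] turn deg 0.04973045346894267
(478, 252, 35, 28) 605.0
((531.2020874023438, -271.8485107421875), (69.53971099853516, 55.007328033447266), 79.87983703613281)
```

Emit:
drive_tool:
  steps:
    - [1, -0.1, 0, 0, 0]
    - [0.6, 0, 0, 0, 0]
    - [0, 0, 0, 0, 0]
    - [0, 0, 0, 0, 0]
    - [0, 0, 0, 0, 0]

```text
time: 23.9
eef_pos: [0.5244, -0.3078, 0.0645]
tcp_rot: [0.543, 0.453, -0.543, 0.453]
contact_force: [0.7, 0.1, -2.2]
opening: 0.641
```

Run:
```python
from h import *
for i in range(3): go(.525,-.307,.032,-10.46); snap('wrist')
```

```text
t 23.9 tcp [ 0.5244 -0.3078  0.0645] yaw -10.41 tilt 0.01 open 0.641 F [ 0.7  0.1 -2.2]
shift cm [ 3.25  0.04 -0.08] turn deg 0.05046498884411399
t 23.95 tcp [ 0.5245 -0.3078  0.0647] yaw -10.41 tilt 0.03 open 0.638 F [ 0.3  0.4 -1.9]
shift cm [ 3.27  0.03 -0.09] turn deg 0.04987061217596711
t 24.0 tcp [ 0.5246 -0.3079  0.0647] yaw -10.41 tilt 0.03 open 0.64 F [-0.   0.1 -2.6]
shift cm [ 3.27  0.03 -0.09] turn deg 0.047160191444156396
```

Emit:
drive_tool:
  steps:
    - [1, 0.08, 0, 0, 0]
    - [1, 0, 0, 0, 0]
    - [0.7, 0, 0, 0, 0]
    - [0, 0, 0, 0, 0]
    - [0, 0, 0, 0, 0]
    - [0.2, 0, 0, 0, 0]
    - [0.2, 0, 0, 0, 0]
    - [0.2, 0, 0, 0, 0]
    - [0, 0, 0, 0, 0]
    - [0, 0, 0, 0, 0]

```text
time: 25.05
eef_pos: [0.5251, -0.3078, 0.0314]
tcp_rot: [-0.543, -0.453, 0.543, -0.453]
contact_force: [-0.2, 0.3, -2.7]
opening: 0.641
```

Bottom is at about 0.0456, still free. I'll continue slowly.

Emit:
drive_tool:
  steps:
    - [0.15, 0, 0, 0, 0]
    - [0.15, 0, 0, 0, 0]
    - [0, 0, 0, 0, 0]
    - [0, 0, 0, 0, 0]

```text
time: 25.45
eef_pos: [0.5251, -0.3078, 0.0283]
tcp_rot: [-0.543, -0.453, 0.543, -0.453]
contact_force: [0.5, -0.2, -3.2]
opening: 0.642
```

Emit:
drive_tool:
  steps:
    - [0.15, 0, 0, 0, 0]
    - [0.15, 0, 0, 0, 0]
    - [0, 0, 0, 0, 0]
    - [0, 0, 0, 0, 0]

```text
time: 25.85
eef_pos: [0.525, -0.3078, 0.0253]
tcp_rot: [-0.543, -0.453, 0.543, -0.452]
contact_force: [0.6, -0.4, -2.7]
opening: 0.641
```

Emit:
drive_tool:
  steps:
    - [0.15, 0, 0, 0, 0]
    - [0.15, 0, 0, 0, 0]
    - [0.15, 0, 0, 0, 0]
    - [0, 0, 0, 0, 0]
    - [0, 0, 0, 0, 0]

```text
time: 26.35
eef_pos: [0.5251, -0.3078, 0.0208]
tcp_rot: [-0.543, -0.453, 0.543, -0.452]
contact_force: [0.3, 0.1, -2.1]
opening: 0.637
```

Emit:
drive_tool:
  steps:
    - [0.15, 0, 0, 0, 0]
    - [0.15, 0, 0, 0, 0]
    - [0.1, 0, 0, 0, 0]
    - [0, 0, 0, 0, 0]
    - [0, 0, 0, 0, 0]

```text
time: 26.85
eef_pos: [0.5251, -0.3078, 0.0169]
tcp_rot: [-0.543, -0.453, 0.543, -0.453]
contact_force: [1.3, 0.6, -2.2]
opening: 0.642
```

Emit:
drive_tool:
  steps:
    - [0.1, 0, 0, 0, 0]
    - [0.1, 0, 0, 0, 0]
    - [0, 0, 0, 0, 0]
    - [0, 0, 0, 0, 0]

```text
time: 27.25
eef_pos: [0.5253, -0.3079, 0.0158]
tcp_rot: [-0.543, -0.453, 0.543, -0.453]
contact_force: [-3.1, 1.1, 4.8]
opening: 0.642
```

The plate is seated: contact came exactly at the expected TCP z of 0.0158. I'll release and retreat straight up.

Emit:
drive_tool:
  steps:
    - [0, 0, 0, 0, 0.72]
    - [0, 0, 0, 0, 0.8]
    - [0, 0, 0, 0, 1]
    - [0, 0, 0, 0, 1]
    - [0, 0, 0, 0, 1]
    - [-1, 0, 0, 0, 1]
    - [-3, 0, 0, 0, 1]
    - [-4, 0, 0, 0, 1]
    - [-4, 0, 0, 0, 1]
    - [-4, 0, 0, 0, 1]

```text
time: 28.25
eef_pos: [0.5251, -0.3077, 0.1773]
tcp_rot: [0.543, 0.452, -0.543, 0.453]
contact_force: [1.4, -0.1, 0.3]
opening: 0.999
```

Emit:
drive_tool:
  steps:
    - [0, 0, 4, 0, 1]
    - [0, 0, 4, 0, 1]
    - [0, 0, 4, 0, 1]
    - [0, 0, 0, 0, 1]
    - [0, 0, 0, 0, 1]
    - [0, 0, 0, 0, 1]

```text
time: 28.85
eef_pos: [0.5036, -0.4249, 0.1751]
tcp_rot: [0.543, 0.453, -0.543, 0.453]
contact_force: [0.4, 0.7, -0.0]
opening: 1.003
```

Run:
```python
from h import *
go(.525,-.307,.2,-10.46)
plate(snap('wrist'),.05)
c=snap('top');h=cv2.cvtColor(c['frame'],cv2.COLOR_RGB2HSV).astype(int)
m=((h[...,0]<17)&(h[...,1]>110)&(h[...,2]>35)).astype(np.uint8)
m[:220]=0;m[330:]=0;m[:,:440]=0;m[:,570:]=0
for z in(.05,):
    P=np.array([onz(c,u,v,z)[:2]*1000 for v,u in np.argwhere(m)]).astype(np.float32);print('top',cv2.minAreaRect(P))
```

```text
t 28.85 tcp [ 0.5036 -0.4249  0.1751] yaw -10.38 tilt 0.03 open 1.003 F [ 0.4  0.7 -0. ]
shift cm [ -2.48  -0.02 -11.98] turn deg 0.08085333630627467
(284, 0, 73, 165) centre mm [ 523.2 -315.2] size [123.5  55.4] ang 79.48
top ((523.0303344726562, -306.83544921875), (142.1063690185547, 56.25783157348633), 79.72335815429688)
```

```bash
python3 -c "
from h import *
sign_off()"
```

```text
the job is handed in; nothing more can be done
```

The plate is on the press pins, let go, with the arm clear, and I handed the job in at about 29 s of the 61 s allowed.

**What I did:** I lifted the plate out of the rack, stood it on the bench and tipped it onto its back with the shut fingers, so it lay metal face up. I then gripped it across its width and lowered it slowly over the pins. There was no jamming force on the way down. It met the bed at TCP height 0.0158 m, exactly where expected, and I released it and backed off.

**Last checks:**
- **Position:** the top camera puts the plate centre at (0.5230, -0.3068). The pin midpoint it measured earlier was (0.5233, -0.3063), so they agree within about 0.6 mm.
- **Angle:** the plate matches the pin line within about 0.2°.
- **Limits of the check:** I inferred flushness from the contact height and did not look at it. The final wrist picture cut off the far end of the plate, so it could not confirm its centre along the length.

**What failed or disagreed:**
- **Tipping:** the first two attempts passed over the plate, because the fingertips sit about 17 mm behind the reported TCP. The third, made lower, worked.
- **Cameras:** the top and wrist cameras differed by up to 2.5 mm on the pins and about 9 mm on the plate in the rack. I took values between the two.
- **Bystanders:** the short cut and tin stayed clear of the arm and looked undisturbed in the pictures. I did not measure any of the bystanders again at the end, and the brayer was last seen in the early views.

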